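Latch the punch guard and hold a hem bar through its window

TASK

Get the bench punch ready to punch the end of the blind's hem bar: first swing the red-knobbed drop latch of the yellow guard down until it lies in its keeper, then pick the hem bar off its wooden rest and feed its open (uncapped) end, straight and level, through the guard's window until it has pushed the red spring stop behind the window all the way home. Finish while still holding the bar there in the gripper against the stop, with the latch still down and the tape roll, thread cone and tin left where they stand.

Things in the scene. Friction and masses are not known exactly. Their poses are not given: they have to be found in the camera images.
- window (a point): Centre of the feed window, in the outer face of the upright yellow guard gate. y = feed direction (level, into the machine), z up, x across. The hole is 32 mm wide (x), 16 mm high (z), 2 mm more than the bar each way, centred 100 mm above the table; gate 6 mm thick. Steel lips flare from the hole, 9 mm out from the gate (mouth about 44 x 28 mm). Below it outside: only the table.
- press: Fixed green bench punch. Origin on the table under the window's centre, axes as the window's. Base 260 mm wide, 320 mm deep behind the gate; gate 240 mm wide, top 185 mm above the table, roofed behind by rods at that height. Head 84 mm wide, from 40 mm behind the gate's face, 235 to 335 mm high, air cylinder on it to 415 mm. Inside, die 14 mm below the window's centre, punch 24 mm above it.
- latch (a joint): Angle (rad) of the drop latch on the guard gate: 0 = lying level in its keeper (its end of travel, closed), growing as it swings up; 1.57 = upright. It starts raised. Its hinge is stiff (about 0.09 N m), so it stays where it is left and must be brought all the way down.
- latch_pivot (a point): Pivot of the drop latch: 14 mm in front of the gate's face, 45 mm to the window's +x side and 60 mm above the window's centre. Axes as the window's; the latch swings in their x-z plane, in front of the gate.
- latch_knob (a point): Grip point on the latch's red knob: a round pin 14 mm thick, standing out from the steel latch bar towards the operator (window's -y), its axis along the window's y. It is 85 mm from the pivot, towards the window's +x when closed, and 54 mm in front of the gate's face; the pin runs from 37 mm behind this point (at the bar) to 18 mm ahead of it.
- trip (a joint): Travel (m) of the red spring stop behind the window: 0 = out, 0.012 = pushed fully home (hard end). Pushing it takes about 3 N at first and 7.5 N when home; it springs back when let go.
- trip_face (a point): Centre of the face of the red spring stop (36 x 22 mm plate), on the window's centre line, facing the window: 75 mm behind the gate's outer face when out, 87 mm when home. Axes as those of the window.
- bar_mid (a point): Middle of the aluminium hem bar: straight, 340 mm long (its y), 30 mm wide (x), 14 mm high (z), about 140 g. Its open dark end is at +y; a white end cap adds 12 mm at the -y end (33 mm wide). It lies flat on two wooden blocks, underside 40 mm above the table, +y end on the side towards the punch.
- bar_tip (a point): Centre of the open end face of the hem bar, 170 mm from its middle along +y: this end goes in the window.
- rest: Fixed wooden rest under the bar: a board 70 x 250 mm, 10 mm thick, with two blocks (60 mm across, 32 mm along, top 40 mm above the table) 100 mm either side of its middle, so the bar is free to be gripped at its middle. Origin at the centre of the underside; y along the bar.
- tape_mid (a point): Bystander: blue tape roll lying flat, 96 mm across, 24 mm high; the point is its centre.
- cone_mid (a point): Bystander: white and orange thread cone, 72 mm across, 110 mm high; the point is on its axis half-way up.
- tin_mid (a point): Bystander: red rivet tin, 60 mm across, 60 mm high; the point is its centre.

How it is judged:
By the outcome, as a careful person would: the job done as asked, in the order asked, and still so for the second after the job is handed in, while the arm keeps its last pose, push and grip.
It also fails if it takes over 58 s, if anything falls off the work surface, if the arm or the gripper's body presses on something with over 40 N, if the wrist force passes 120 N, or if a joint passes its speed limit or range.

ROBOT

A 6-joint arm with a two-finger parallel gripper is mounted at the origin on the work surface. World frame = base frame: x ahead of the robot, y to its left, z up, the work surface at z = 0. Lengths are in m, angles in degrees, forces in N, time in s.
With the tool pointing down it reaches from about 0.4 to 0.825 m from the base axis. Payload 7 kg.
Tool frame: the origin (TCP) lies at the very end of the fingers, on their centre line; the grasp point (between the pads) lies 19 mm behind it (ctrl.grip_depth is the distance from the TCP to the grasp point, in m); z points along the fingers, y is the line along which they close (so a half turn about z gives the same grasp; the last joint's range is limited). The gripper opens to 88 mm and grips with 3 to 60 N. Pads are 19 mm wide; open, the fingers measure 130 mm over their backs; the gripper's body (78 mm by 193 mm) begins 47 mm behind the grasp point.
Start: joints at [-53.107, 20.546, 0.682, 0, -70.136, -16.507], TCP at [0.235, -0.633, 0.227] pointing down, gripper open.
Joint ranges: [-176.03, 176.03], [-82.01, 121.73], [-58.28, 71.71], [-173.87, 95.51], [-174.79, -0.11], [-173.66, 173.66]. Speed limits (degrees/s): [136.94, 136.94, 172.46, 180, 180, 180].

INTERFACE

Orientations are given as [roll, pitch, yaw] about the fixed x, y, z axes, in that order (R = Rz(yaw) Ry(pitch) Rx(roll)).
In Python, from plant import get_obs, eyes, ctrl, spotter gives the robot as it stands.
- The arm moves only by the shell command python3 -m crank 'ROWS'. ROWS is JSON, one flat list of numbers, 7 for each row, row after row: the turn, a rotation vector about the tool's x, y, z in rad, then the shift along the tool's x, y, z in mm, then the opening, from 0 (shut) to 1 (fully open). A call has 1 to 5 rows; each row shifts and turns the commanded pose from where the row before left it, along the tool's axes as they then stand; what a row does not reach is not made up. A row lasts 1/8 s, in which the tool goes at most 62.5 mm and 10.7 degrees, less where a joint would pass 70% of its speed; a pose out of reach is approached as far as the arm can. A call is refused whole if a number of a shift passes 62.5 or a number of a turn 0.188, either way. A call with a gripper value outside its range is refused whole. The fingers move at their own pace and stop on an object; the grip force is fixed at half the most. Time passes only in rows, so rows that do not move let the fingers close. It gives the time, the measured TCP pose, the force, the opening and the grip force at its end, in the units of the state.
- get_obs(): the state, without advancing time (a new reading comes with each control period).
- eyes.snapshot(name): name is "side" or "top"; returns the picture (384x512x3 uint8, blue, green, red); there is no depth.
- eyes.camera_model(name): a dict with "fx", "fy", "cx", "cy" (pixels), "extrinsics" (4x4, takes a point from camera to world coordinates). Camera axes: x right, y down, z forward; pixel columns grow to the right and rows downward; lengths in m; the calibration is good to about 2 mm. A picture is of the moment at which its call begins. camera_model takes no time and is no camera call.
- ctrl.close_job(): hands the job in; it is judged then, once.
Trained networks look in the newest picture that a camera, given by its name, has taken for a name from the list of things; names that differ only in an ending like _2 or _b are one class to them, and where a whole thing is asked for, a point or a joint stands for the part that bears it (a point fixed in the world has none). Each returns a list of dicts, best first, with "p" (0 to 1); they miss things now and then, are a little off and sometimes report something else, mostly with a low value. They report only what shows in the picture. A call takes as long as a camera call.
- spotter.outline_of(camera, target): "region" (384x512 bool, what is visible of it) and "rect" ([left, top, width, height] in pixels, round what is visible of it).
- spotter.place_of(camera, target): "location" ([column, row] in pixels: a listed point, or the origin of a listed thing).
The state is a dict: "clock": time; "joint_pos": joint angles; "qvel": joint speeds; "tau": joint torques, N m; "tool_pos": TCP position; "orientation": TCP orientation; "force": force on the tool from outside, world axes, zero at the start; "moment": the same for the moment, N m; "opening": finger opening in m; "gripper_force": force on a finger pad.
Only numpy, scipy, OpenCV 4.12 (cv2) and the standard library are available. Lean on these libraries where they do the work, as an engineer would, in place of code of your own. Each camera call takes 0.05 s, during which the arm holds its last target. There are 200 camera calls.

## Working session

There is one attempt and no reset: what is moved stays moved. The work goes in short steps, Python scripts to look and compute and a shell command to move; the robot and the scene stay as the last step left them, time stands still between calls to the robot, and variables do not carry over. Pictures are saved under pics/ and viewed, at most 10 in all, crops included, and the job is handed in when it is done.

```bash
ls; mkdir -p pics; cat > h.py <<'E'
import numpy as np, cv2
from plant import get_obs, eyes, ctrl, spotter
from scipy.spatial.transform import Rotation as R
def ray(cam,px):
    m=eyes.camera_model(cam); E=np.array(m["extrinsics"])
    d=E[:3,:3]@np.array([(px[0]-m["cx"])/m["fx"],(px[1]-m["cy"])/m["fy"],1]); return E[:3,3],d/np.linalg.norm(d)
def at_z(cam,px,z):
    o,d=ray(cam,px); return o+d*(z-o[2])/d[2]
def tri(a,b):
    o1,d1=ray("side",a); o2,d2=ray("top",b)
    s=np.linalg.lstsq(np.c_[d1,-d2],o2-o1,rcond=None)[0]
    p,q=o1+s[0]*d1,o2+s[1]*d2; return (p+q)/2,np.linalg.norm(p-q)
def proj(cam,P):
    m=eyes.camera_model(cam); E=np.linalg.inv(np.array(m["extrinsics"])); c=E[:3,:3]@P+E[:3,3]
    return np.array([m["fx"]*c[0]/c[2]+m["cx"],m["fy"]*c[1]/c[2]+m["cy"]])
E
cat > a.py <<'E'
from h import *
np.set_printoptions(precision=4,suppress=True)
for c in("side","top"):
    im=eyes.snapshot(c); cv2.imwrite(f"pics/{c}0.png",cv2.resize(im,(800,600)))
L={}
for n in["window","press","latch_pivot","latch_knob","trip_face","bar_mid","bar_tip","rest","tape_mid","cone_mid","tin_mid"]:
    r={}
    for c in("side","top"):
        l=spotter.place_of(c,n)
        if l: r[c]=l[0]["location"]; print(n,c,np.round(l[0]["location"],1),round(l[0]["p"],2))
    if len(r)==2: print("   ",*tri(r["side"],r["top"]))
for c in("side","top"): print(c,np.array(eyes.camera_model(c)["extrinsics"])[:3],eyes.camera_model(c)["fx"])
o=get_obs();print(o["clock"],o["tool_pos"],o["orientation"],o["opening"],o["force"])
E
python3 a.py
```

```text
pics
window side [339.  219.2] 0.75
window top [185.4 241.7] 0.7
    [0.486  0.1623 0.1232] 0.0012734094950926239
press side [225.1 147. ] 0.33
press top [186.9 244.3] 0.95
    [0.5774 0.0558 0.4184] 0.22218724483091315
latch_pivot side [325.3 211.8] 0.95
latch_pivot top [191.8 229.8] 0.71
    [0.5174 0.1392 0.1686] 4.138680202414112e-05
latch_knob side [313.1 186.2] 0.54
latch_knob top [202.6 225.4] 0.76
    [0.528  0.1022 0.2442] 0.003486216362218074
trip_face side [229.4 152.1] 0.47
bar_mid side [227.5 146.5] 0.95
bar_mid top [323.9 244.6] 0.77
    [ 0.4793 -0.2209  0.035 ] 0.005711029616869743
bar_tip side [261.7 190.1] 0.77
bar_tip top [262.8 235.1] 0.93
    [ 0.5087 -0.0511  0.0299] 0.014068550695217645
rest side [229.6 151.9] 0.8
rest top [326.4 246.1] 0.92
    [ 0.4709 -0.2305 -0.0064] 0.004021292684504025
tape_mid side [205.9 242.9] 0.61
tape_mid top [266.3 157.8] 0.75
    [ 0.7233 -0.0521  0.0256] 0.01142560537103621
cone_mid side [167.5 192.8] 0.94
cone_mid top [320.8 161.8] 0.69
    [ 0.7076 -0.2064  0.0653] 0.004909689103266937
tin_mid side [135.5 177.5] 0.73
tin_mid top [362.9 156.2] 0.59
    [ 0.7286 -0.3328  0.0225] 0.00975609730771202
side [[-0.7085  0.601  -0.3701  0.957 ]
 [ 0.7057  0.6089 -0.3621  0.3433]
 [ 0.0077 -0.5177 -0.8555  0.9931]] 426.53234680854496
top [[ 0.0004 -0.9974  0.0718  0.5009]
 [-1.     -0.0001  0.0045 -0.0193]
 [-0.0045 -0.0718 -0.9974  1.4151]] 484.6565545728251
1.2 [ 0.2351 -0.6327  0.2266] [ 179.9995   -0.0002 -159.6143] 0.08761692517472255 [-1.3577  0.4535 -0.4278]
```

View pics/side0.png

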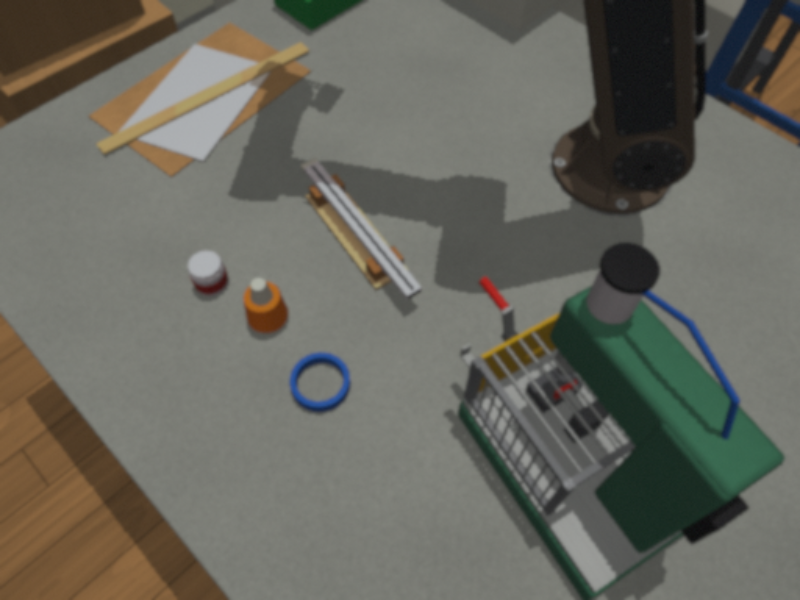

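View pics/top0.png

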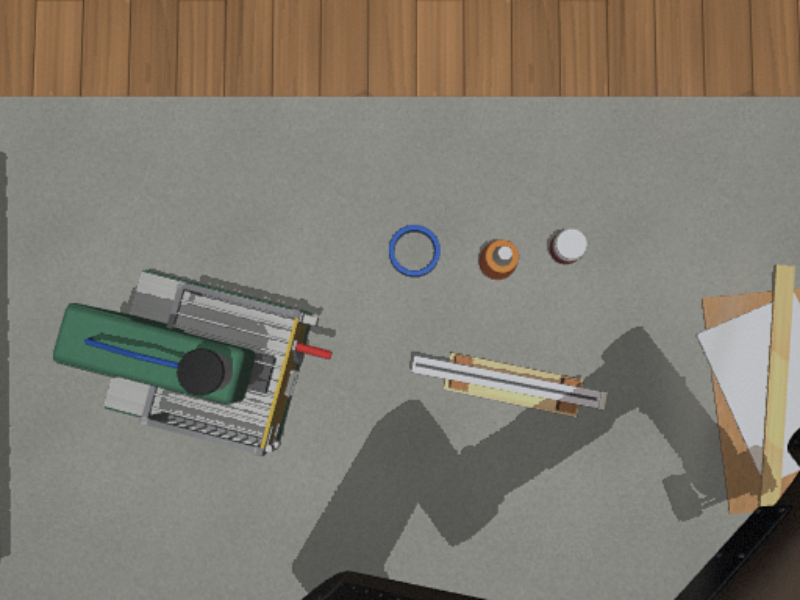

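Side: knob about (495,293), bar tip (417,290). Top: gate's yellow edge runs (297,320)–(265,447), knob pin (297,347)–(331,354), bar (413,363)–(605,400). Crop for precise fits.

```bash
cat > b.py <<'E'
from h import *
s=eyes.snapshot("side");t=eyes.snapshot("top")
a=cv2.resize(t[195:295,160:260],(500,500),interpolation=cv2.INTER_CUBIC)
b=cv2.resize(s[165:285,280:360],(400,600),interpolation=cv2.INTER_CUBIC)
v=np.zeros((600,800,3),np.uint8);v[:400,:400]=cv2.resize(a,(400,400));v[:,400:]=b
cv2.imwrite("pics/crop.png",v)
for nm,im in(("top",t),("side",s)):
    hsv=cv2.cvtColor(im,cv2.COLOR_BGR2HSV)
    for n,lo,hi in(("yellow",(18,150,90),(30,255,255)),("red",(0,170,90),(6,255,255))):
        m=cv2.inRange(hsv,lo,hi);m[:, :160]=0 if nm=="top" else m[:, :160]
        if nm=="top": m[:,280:]=0
        k,lab,st,ce=cv2.connectedComponentsWithStats(m)
        for i in range(1,k):
            if st[i,4]>15:
                ys,xs=np.where(lab==i); r=cv2.minAreaRect(np.c_[xs,ys].astype(np.float32)); print(nm,n,st[i],np.round(cv2.boxPoints(r),1).tolist())
    for n in("bar_mid",):
        o=spotter.outline_of(nm,n)
        if o:
            ys,xs=np.where(o[0]["region"]);r=cv2.minAreaRect(np.c_[xs,ys].astype(np.float32));print(nm,n,o[0]["p"],np.round(cv2.boxPoints(r),1).tolist())
            if nm=="top":
                print([at_z("top",p,.054).round(4).tolist() for p in cv2.boxPoints(r)])
E
python3 b.py
```

```text
top yellow [167 204  24  82 171] [[166.6999969482422, 284.8999938964844], [188.39999389648438, 203.60000610351562], [190.5, 204.10000610351562], [168.8000030517578, 285.5]]
top red [189 220  23  10  94] [[188.8000030517578, 223.6999969482422], [189.89999389648438, 219.1999969482422], [211.39999389648438, 224.60000610351562], [210.1999969482422, 229.10000610351562]]
top bar_mid 0.83 [[262.70001220703125, 237.39999389648438], [264.79998779296875, 226.89999389648438], [387.6000061035156, 251.1999969482422], [385.5, 261.70001220703125]]
[[0.4978, -0.0451, 0.054], [0.5271, -0.051, 0.054], [0.4594, -0.3934, 0.054], [0.4304, -0.3871, 0.054]]
side yellow [309 202  49  28 164] [[308.0, 226.1999969482422], [356.0, 200.1999969482422], [357.8999938964844, 203.6999969482422], [309.8999938964844, 229.6999969482422]]
side yellow [341 222   6   4  16] [[340.79998779296875, 223.60000610351562], [345.20001220703125, 221.39999389648438], [346.3999938964844, 223.8000030517578], [342.0, 226.0]]
side red [308 178  16  19 106] [[306.5, 180.0], [310.3999938964844, 176.8000030517578], [324.5, 194.0], [320.6000061035156, 197.1999969482422]]
side bar_mid 0.61 [[190.6999969482422, 106.4000015258789], [201.5, 97.80000305175781], [271.20001220703125, 184.60000610351562], [260.5, 193.3000030517578]]
```

View pics/crop.png

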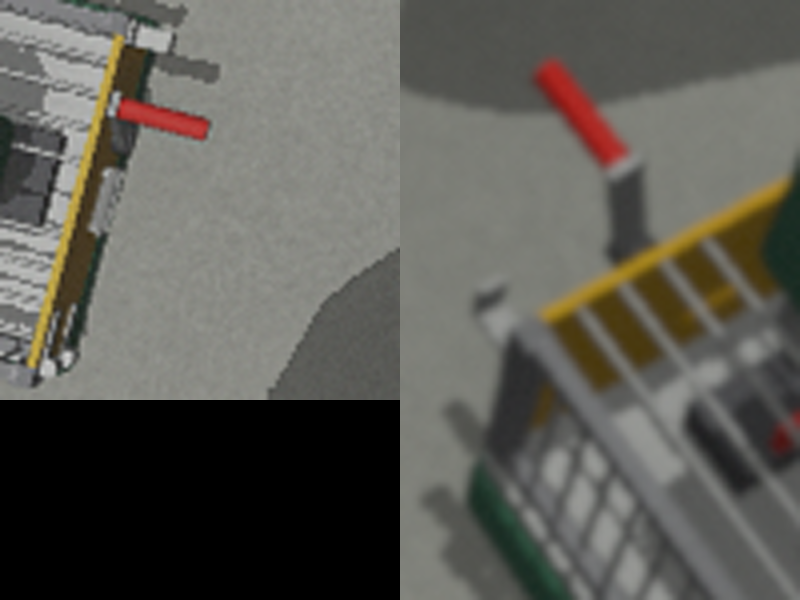

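```bash
cat > c.py <<'E'
from h import *
from scipy.optimize import least_squares
def W(q,p): # press-frame point (window axes, z abs)
    c,s=np.cos(q[2]),np.sin(q[2]); return np.array([q[0]+c*p[0]-s*p[1],q[1]+s*p[0]+c*p[1],p[2]])
def lat(a,y,r=.085): return (.045+r*np.cos(a),y,.160+r*np.sin(a))
def feats(q):
    a=q[3]
    return [("top",(.12,.003,.185),(189.5,204.)),("top",(-.12,.003,.185),(167.8,285.2)),
     ("side",(.12,.003,.185),(309.,228.)),
     ("top",lat(a,-.017),(189.3,221.5)),("top",lat(a,-.072),(210.8,226.9)),
     ("side",lat(a,-.017),(322.8,195.9)),("side",lat(a,-.072),(308.2,178.1)),
     ("side",(.045,-.014,.16),(325.3,211.8)),("top",(0,0,.1),(185.4,241.7))]
def res(q): return np.concatenate([(proj(c,W(q,p))-u)*(0.4 if i>6 else 1) for i,(c,p,u) in enumerate(feats(q))])
s=least_squares(res,[.486,.162,-.24,1.4],loss="soft_l1")
if __name__=="__main__":
    print(s.x,np.degrees(s.x[2:]));print(res(s.x).reshape(-1,2).round(1))
    print("window",W(s.x,(0,0,.1)),"knob",W(s.x,lat(s.x[3],-.054)),"closed",W(s.x,lat(0,-.054)),"pivot",W(s.x,(.045,-.014,.16)))
    import scipy.linalg as L; print(np.sqrt(np.diag(np.linalg.inv(s.jac.T@s.jac))))
E
python3 c.py
```

```text
[ 0.4677802   0.1666919  -0.22485221  1.25077987] [-12.88308246  71.66440788]
[[ 0.3 -1.1]
 [-0.2 10.7]
 [-2.   1. ]
 [ 0.9  1.1]
 [ 1.5  0.7]
 [ 0.8  2.4]
 [-0.3  1.1]
 [ 1.3  0.2]
 [-0.3  2.7]]
window [0.4677802 0.1666919 0.1      ] knob [0.52567382 0.09805604 0.24068457] closed [0.58246775 0.08506614 0.16      ] pivot [0.50852594 0.14301102 0.16      ]
[0.00314715 0.00142535 0.0140407  0.04062386]
```

```bash
sed -i 's/("top",(.12,/("top",(q[4],/;s/("top",(-.12,/("top",(-q[4],/;s/("side",(.12,/("side",(q[4],/;s/\.24,1\.4\]/.24,1.4,.107]/' c.py; python3 c.py
```

```text
[ 0.47920263  0.16671237 -0.2515997   1.36126807  0.10500787] [-14.41560096  77.99491529   6.01650761]
[[ 0.1  0.4]
 [ 0.2 -0.1]
 [-0.6  0. ]
 [ 0.6  0.3]
 [ 1.   0.6]
 [ 0.6  2.4]
 [ 0.   0.8]
 [-0.1  1.3]
 [-0.3  1. ]]
window [0.47920263 0.16671237 0.1       ] knob [0.52646556 0.09880816 0.24314098] closed [0.59166614 0.08204857 0.16      ] pivot [0.51930047 0.14195024 0.16      ]
[0.0015101  0.00129033 0.01406746 0.02515481 0.0015758 ]
```

```bash
cat > go.py <<'E'
from h import *
import sys
# args: x y z yaw (TCP target, tool down): tool-frame shift mm at present axes, and turn about tool
def go(x,y,z,yaw):
    o=get_obs(); A=R.from_euler("xyz",o["orientation"],degrees=True); B=R.from_euler("xyz",[180,0,yaw],degrees=True)
    print("t",round(o["clock"],2),"pos",np.round(o["tool_pos"],4),"rpy",np.round(o["orientation"],2),"F",np.round(o["force"],1),"open",round(o["opening"],4),"gf",round(o["gripper_force"],1))
    d=np.array([x,y,z])-o["tool_pos"]
    print("shift mm",np.round(A.inv().apply(d)*1000,1),"after-turn axes",np.round(B.inv().apply(d)*1000,1),"turn",np.round((A.inv()*B).as_rotvec(),4))
if __name__=="__main__": go(*map(float,sys.argv[1:]))
E
python3 go.py .5265 .099 .33 -104.4
```

```text
t 1.4 pos [ 0.2351 -0.6327  0.2266] rpy [ 180.     -0.   -159.62] F [ 0.3 -0.1 -0.6] open 0.0875 gf 0.0
shift mm [-528.   584.4 -103.4] after-turn axes [-781.2 -100.3 -103.4] turn [ 0.      0.     -0.9638]
```

```bash
python3 -m crank '[0,0,0,-35,39,-20,1, 0,0,0,-35,39,-20,1, 0,0,0,-35,39,-20,1, 0,0,0,-35,39,-20,1, 0,0,0,-35,39,-20,1]'; python3 -m crank '[0,0,0,-35,39,0,1, 0,0,0,-35,39,0,1, 0,0,0,-35,39,0,1, 0,0,0,-35,39,0,1, 0,0,0,-35,39,0,1]'; python3 -m crank '[0,0,-0.187,0,0,0,1, 0,0,-0.187,0,0,0,1, 0,0,-0.187,0,0,0,1, 0,0,-0.187,0,0,0,1, 0,0,-0.187,0,0,0,1]'; python3 go.py .5265 .099 .33 -104.4
```

```text
clock: 2.02
tool_pos: [0.3315, -0.3874, 0.3274]
orientation: [-180.0, 0.0, -159.6]
force: [1.4, -0.5, 0.7]
opening: 0.0877
gripper_force: 0.0
clock: 2.65
tool_pos: [0.4276, -0.1436, 0.327]
orientation: [-180.0, 0.1, -159.6]
force: [1.1, -0.5, -0.4]
opening: 0.0875
gripper_force: 0.0
clock: 3.28
tool_pos: [0.4273, -0.1452, 0.3267]
orientation: [-180.0, 0.0, -105.7]
force: [0.5, -0.2, 0.2]
opening: 0.0876
gripper_force: 0.0
t 3.27 pos [ 0.4273 -0.1452  0.3267] rpy [-1.7998e+02  1.0000e-02 -1.0568e+02] F [ 0.5 -0.2  0.2] open 0.0876 gf 0.0
shift mm [-261.9  -29.5   -3.2] after-turn axes [-261.2  -35.4   -3.3] turn [-0.0004  0.0002 -0.0224]
```

```bash
python3 -m crank '[0,0,-0.022,-52,-7,0,1, 0,0,0,-52,-7,0,1, 0,0,0,-52,-7,0,1, 0,0,0,-52,-7,0,1, 0,0,0,-52,-7,0,1]'; python3 -m crank '[0,0,0,0,0,0,1]'; python3 go.py .5265 .099 .224 -104.4; cat > d.py <<'E'
from h import *
import sys
tag,x0,y0,x1,y1,u0,v0,u1,v1=sys.argv[1],*map(int,sys.argv[2:])
s=eyes.snapshot("side");t=eyes.snapshot("top")
v=np.zeros((600,800,3),np.uint8)
for i,(im,a,b,c,d) in enumerate(((t,x0,y0,x1,y1),(s,u0,v0,u1,v1))):
    k=min(400/(c-a),600/(d-b)); r=cv2.resize(im[b:d,a:c],None,fx=k,fy=k,interpolation=cv2.INTER_CUBIC); r=r[:600,:400]; v[:r.shape[0],400*i:400*i+r.shape[1]]=r
cv2.imwrite(f"pics/{tag}.png",v)
E
python3 d.py k1 160 180 280 300 260 120 380 290
```

```text
clock: 3.9
tool_pos: [0.529, 0.0985, 0.3269]
orientation: [-180.0, 0.0, -104.8]
force: [0.7, 0.0, 1.2]
opening: 0.0876
gripper_force: 0.0
clock: 4.03
tool_pos: [0.5294, 0.0996, 0.3256]
orientation: [179.9, -0.0, -104.6]
force: [-0.1, -0.7, -1.7]
opening: 0.0875
gripper_force: 0.0
t 4.03 pos [0.5294 0.0996 0.3256] rpy [ 1.7994e+02 -4.0000e-02 -1.0461e+02] F [-0.1 -0.7 -1.7] open 0.0875 gf 0.0
shift mm [  1.2   2.5 101.6] after-turn axes [  1.3   2.6 101.6] turn [ 0.001  -0.0007 -0.0037]
```

View pics/k1.png

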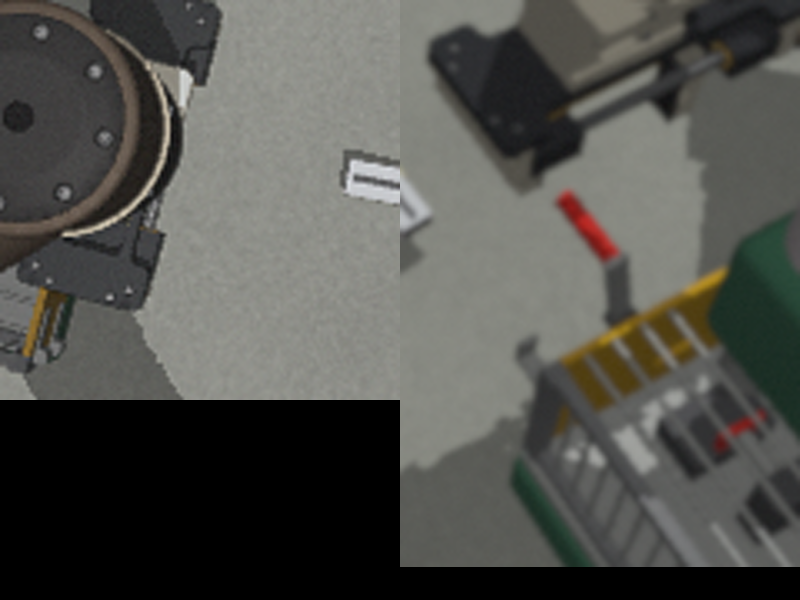

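The wide gripper body lies along the window's x, above the knob (side crop, pin at (560,200)–(610,255)); the way down is free.

```bash
python3 -m crank '[0,0,-0.004,1,2,35,1, 0,0,0,0,0,35,1, 0,0,0,0,0,20,1, 0,0,0,0,0,11,1,0,0,0,0,0,0,1]'; python3 d.py k2 160 180 280 300 260 120 380 290;python3 -c "
from h import *
T=np.array(get_obs()['tool_pos']);T[2]+=.019
u=proj('side',T);print('grasp pt crop',400+(u-[260,120])*[400/120]*2 if 0 else (u-[260,120])*3.333+[400,0])"
```

```text
clock: 4.75
tool_pos: [0.5262, 0.0956, 0.2256]
orientation: [180.0, -0.0, -104.6]
force: [0.1, 0.4, 0.1]
opening: 0.0875
gripper_force: 0.0
grasp pt crop [573.88849641 212.7868058 ]
```

View pics/k2.png

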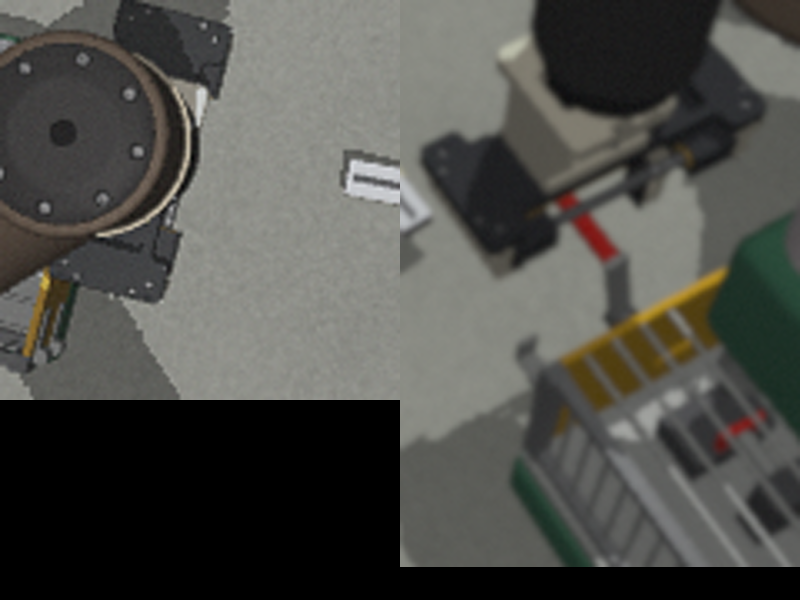

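The fingers straddle the pin, with the grasp point on it at crop (574,213). Close.

```bash
python3 -m crank '[0,0,0,0,0,0,0, 0,0,0,0,0,0,0, 0,0,0,0,0,0,0, 0,0,0,0,0,0,0, 0,0,0,0,0,0,0]'; python3 -m crank '[0,0,0,0,0,0,0, 0,0,0,0,0,0,0]'
```

```text
clock: 5.48
tool_pos: [0.5263, 0.0963, 0.2255]
orientation: [180.0, -0.0, -104.6]
force: [0.3, 0.7, -0.1]
opening: 0.0432
gripper_force: 0.0
clock: 5.72
tool_pos: [0.5264, 0.0963, 0.2256]
orientation: [180.0, 0.0, -104.6]
force: [1.0, 0.7, 0.1]
opening: 0.0235
gripper_force: 0.0
```

```bash
python3 -m crank '[0,0,0,0,0,0,0, 0,0,0,0,0,0,0, 0,0,0,0,0,0,0]'; python3 - <<'E'
from c import *
o=get_obs();T=np.array(o["tool_pos"]);q=s.x
d=T-W(q,(0,0,0)); c,n=np.cos(q[2]),np.sin(q[2]); print("local",c*d[0]+n*d[1],-n*d[0]+c*d[1],T[2]+.019)
a=np.arctan2(T[2]+.019-.16,c*d[0]+n*d[1]-.045);print(np.degrees(a),np.hypot(T[2]+.019-.16,c*d[0]+n*d[1]-.045))
E
```

```text
clock: 6.1
tool_pos: [0.5264, 0.0963, 0.2256]
orientation: [-180.0, 0.0, -104.6]
force: [0.1, 0.5, -0.0]
opening: 0.0129
gripper_force: 30.0
local 0.0632509189217991 -0.05639343793882742 0.24458976156269022
77.82461422054561 0.08653625715688694
```

```bash
python3 -m crank '[0,0,0,0,-14,4,0, 0,0,0,0,-13,7,0, 0,0,0,0,-12,9,0, 0,0,0,0,-10,11,0]'; python3 -m crank '[0,0,0,0,-8,12,0, 0,0,0,0,-6,14,0, 0,0,0,0,-3,14,0,0,0,0,0,0,0,0]'; python3 go.py .5917 .082 .141 -104.4
```

```text
clock: 6.6
tool_pos: [0.5744, 0.0835, 0.1935]
orientation: [180.0, -0.0, -104.6]
force: [-3.5, 0.5, 3.3]
opening: 0.0128
gripper_force: 30.0
clock: 7.1
tool_pos: [0.5902, 0.0793, 0.153]
orientation: [179.9, -0.1, -104.6]
force: [-0.3, -3.1, -0.8]
opening: 0.0129
gripper_force: 30.0
t 7.1 pos [0.5902 0.0793 0.153 ] rpy [ 1.7995e+02 -7.0000e-02 -1.0457e+02] F [-0.3 -3.1 -0.8] open 0.0129 gf 30.0
shift mm [-3.  -0.8 12. ] after-turn axes [-3.  -0.8 12. ] turn [ 0.001  -0.0012 -0.0029]
```

```bash
python3 -m crank '[0,0,0,0,-1,7,0, 0,0,0,0,0,3,0, 0,0,0,0,0,0,0]'; python3 -m crank '[0,0,0,0,0,2,0, 0,0,0,0,0,0,0]'; python3 -m crank '[0,0,0,0,0,2,0, 0,0,0,0,0,0,0]'
```

```text
clock: 7.48
tool_pos: [0.5908, 0.0793, 0.1446]
orientation: [180.0, -0.0, -104.6]
force: [-3.4, -3.8, -0.5]
opening: 0.0129
gripper_force: 30.0
clock: 7.72
tool_pos: [0.5909, 0.0792, 0.1428]
orientation: [180.0, -0.0, -104.6]
force: [-4.0, -3.7, 2.3]
opening: 0.0131
gripper_force: 30.0
clock: 7.98
tool_pos: [0.5909, 0.0793, 0.142]
orientation: [-180.0, -0.0, -104.5]
force: [-7.9, -3.8, 10.1]
opening: 0.0131
gripper_force: 30.0
```

```bash
python3 -m crank '[0,0,0,0,1,2,0, 0,0,0,0,0,0,0]'; python3 -m crank '[0,0,0,0,0,0,1, 0,0,0,0,0,0,1, 0,0,0,0,0,0,1, 0,0,0,0,0,0,1]';python3 -m crank '[0,0,0,0,0,-30,1, 0,0,0,0,0,-60,1, 0,0,0,0,0,-60,1, 0,0,0,60,0,0,1, 0,0,0,60,0,0,1]';  python3 -m crank '[0,0,0,60,0,0,1, 0,0,0,60,0,0,1, 0,0,0,60,0,0,1, 0,0,0,0,0,0,1]'; python3 d.py k3 160 180 300 300 260 120 380 290; python3 - <<'E'
from h import *
for n in ("latch_knob","window","bar_mid","bar_tip","latch_pivot"):
    r={c:spotter.place_of(c,n) for c in("side","top")}
    print(n,{c:(np.round(l[0]["location"],1).tolist(),round(l[0]["p"],2)) for c,l in r.items() if l})
    if all(r.values()): print(*tri(r["side"][0]["location"],r["top"][0]["location"]))
E
```

```text
clock: 8.22
tool_pos: [0.591, 0.0793, 0.1416]
orientation: [-179.8, 0.0, -104.5]
force: [-7.9, -5.6, 18.5]
opening: 0.0131
gripper_force: 30.0
clock: 8.72
tool_pos: [0.5904, 0.08, 0.1384]
orientation: [-180.0, 0.0, -104.5]
force: [0.2, -0.0, -0.4]
opening: 0.0474
gripper_force: 0.0
clock: 9.35
tool_pos: [0.56, -0.0369, 0.2892]
orientation: [-179.9, 0.1, -104.4]
force: [1.1, 0.2, 0.5]
opening: 0.0877
gripper_force: 0.0
clock: 9.85
tool_pos: [0.5136, -0.2139, 0.2884]
orientation: [180.0, -0.0, -104.8]
force: [0.0, 0.7, 0.2]
opening: 0.0876
gripper_force: 0.0
latch_knob {'side': ([340.6, 222.2], 0.74), 'top': ([213.2, 202.4], 0.44)}
[0.56071405 0.13467843 0.20788027] 0.11709819888657658
window {'side': ([340.8, 221.8], 0.67), 'top': ([185.4, 241.8], 0.87)}
[0.4843844  0.1656572  0.11332806] 0.005892811575642401
bar_mid {'side': ([229.6, 148.4], 0.67)}
bar_tip {'side': ([260.9, 189.7], 0.91)}
latch_pivot {'side': ([324.2, 213.2], 0.96), 'top': ([191.4, 228.5], 0.59)}
[0.52098783 0.13999321 0.16768451] 0.0010649290790795817
```

View pics/k3.png

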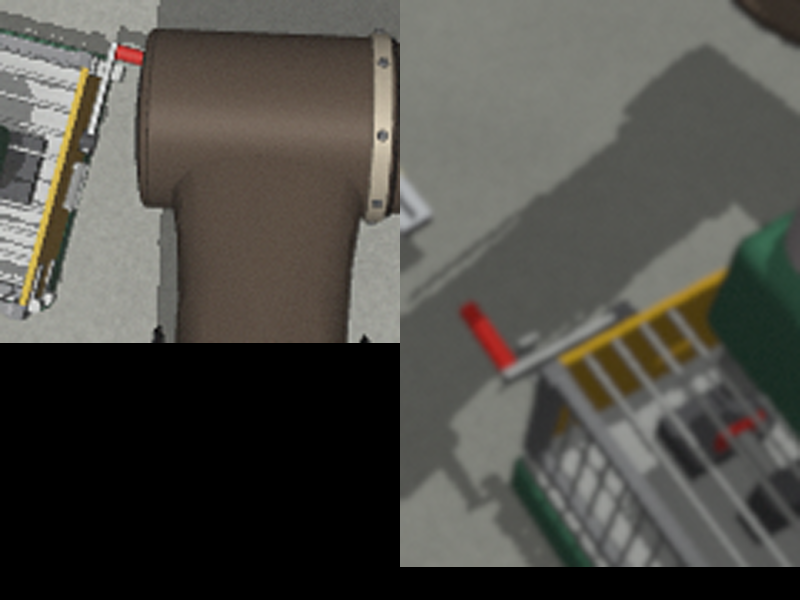

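Latch lies level along the gate's top edge; pin runs from crop (508,368) to (467,308), which I use to check the angle and refine the press pose.

```bash
sed -e 's/^if __name__.*/if 1:/' -e 's/("side",(.045,-.014,.16),(325.3,211.8))/("side",lat(q[5],-.017),(292.4,230.4)),("side",lat(q[5],-.072),(280.1,212.4)),&/' -e 's/,\.107\]/,.107,0.]/' -e 's/i>6/i>8/' c.py > c2.py; python3 c2.py
python3 go.py .4795 -.2148 .12 -101.2
```

```text
[ 0.47880642  0.1669837  -0.25202632  1.35546382  0.10512823  0.01421514] [-14.44004436  77.66235604   6.02340383   0.81446733]
[[-0.   0.5]
 [ 0.1  0.1]
 [-0.4 -0. ]
 [ 0.5  0.3]
 [ 1.   0.6]
 [ 0.6  2.5]
 [ 0.1  0.9]
 [ 0.2  0.6]
 [-1.1 -0.6]
 [-0.   1.3]
 [-0.3  1.1]]
window [0.47880642 0.1669837  0.1       ] knob [0.52650741 0.09893907 0.24303696] closed [0.5912338  0.08227193 0.16      ] pivot [0.51889369 0.14220447 0.16      ]
[0.00137851 0.00121059 0.01331961 0.02391334 0.00155206 0.06196816]
t 10.45 pos [ 0.5151 -0.2101  0.2886] rpy [-180.    -0.  -104.5] F [ 0.7 -1.1  0.1] open 0.0878 gf 0.0
shift mm [ 13.4  33.3 168.6] after-turn axes [ 11.5  34.  168.6] turn [-0.     -0.     -0.0576]
```

```bash
python3 -m crank '[0,0,-0.058,0,0,0,1, 0,0,0,5,17,45,1, 0,0,0,6,17,45,1, 0,0,0,0,0,50,1, 0,0,0,0,0,0,1]'; python3 go.py .4795 -.2148 .028 -101.2
python3 - <<'E'
from h import *
for n in ("bar_mid","bar_tip"):
    for c in("side","top"):
        l=(eyes.snapshot(c),spotter.place_of(c,n))[1]
        if l: print(n,c,np.round(l[0]["location"],1),l[0]["p"],at_z(c,l[0]["location"],.047))
E
```

```text
clock: 11.08
tool_pos: [0.4769, -0.2144, 0.1458]
orientation: [179.6, -0.0, -101.2]
force: [0.2, -0.2, 1.3]
opening: 0.0875
gripper_force: 0.0
t 11.07 pos [ 0.4769 -0.2144  0.1458] rpy [ 1.7961e+02 -3.0000e-02 -1.0125e+02] F [ 0.2 -0.2  1.3] open 0.0875 gf 0.0
shift mm [ -0.2  -3.5 117.8] after-turn axes [-1.000e-01 -2.700e+00  1.178e+02] turn [ 0.0068 -0.0004 -0.0008]
bar_mid side [228.7 146.7] 0.56 [ 0.48516568 -0.21321122  0.047     ]
bar_tip side [263.2 190.3] 0.72 [ 0.51877292 -0.04621908  0.047     ]
```

```bash
python3 -m crank '[0.005,0,0,0,-4,40,1, 0,0,0,0,0,40,1, 0,0,0,0,0,25,1, 0,0,0,0,0,13,1, 0,0,0,0,0,0,1]'; python3 -m crank '[0,0,0,0,0,0,0, 0,0,0,0,0,0,0, 0,0,0,0,0,0,0, 0,0,0,0,0,0,0, 0,0,0,0,0,0,0]';python3 -m crank '[0,0,0,0,0,0,0, 0,0,0,0,0,0,0,0,0,0,0,0,0,0]'
```

```text
clock: 12.1
tool_pos: [0.4836, -0.2157, 0.0304]
orientation: [-179.8, -0.0, -101.2]
force: [-0.1, 0.5, 0.1]
opening: 0.0875
gripper_force: 0.0
clock: 12.72
tool_pos: [0.4837, -0.2156, 0.0307]
orientation: [-179.7, 0.0, -101.2]
force: [0.0, 0.3, 0.0]
opening: 0.0434
gripper_force: 0.0
clock: 13.1
tool_pos: [0.4832, -0.2156, 0.0305]
orientation: [-179.8, -0.0, -101.2]
force: [-1.6, -0.2, 2.6]
opening: 0.0296
gripper_force: 30.0
```

```bash
python3 -m crank '[0,0,0,0,0,20,0,0,0,0,0,0,-20,0, 0,0,0,0,0,-20,0,0,0,0,0,0,-33,0, 0,0,0,0,0,0,0]' --help >/dev/null 2>&1; python3 go.py .4264 -.0364 .0835 -104.44
```

```text
t 13.1 pos [ 0.4832 -0.2156  0.0305] rpy [-1.7977e+02 -1.0000e-02 -1.0123e+02] F [-1.6 -0.2  2.6] open 0.0296 gf 30.0
shift mm [-164.7   90.4  -53.4] after-turn axes [-159.4   99.7  -53. ] turn [-0.0041  0.      0.056 ]
```

That call was a mistake on my part (its first row went down); it was refused and nothing moved. Now the proper lift.

```bash
python3 -m crank '[0,0,0,0,0,-20,0, 0,0,0,0,0,-34,0, 0,0,0.056,0,0,0,0]'; python3 -m crank '[0,0,0,-35,23,0,0, 0,0,0,-45,26,0,0, 0,0,0,-45,26,0,0, 0,0,0,-35,25,0,0, 0,0,0,0,0,0,0]'; python3 d.py f1 160 180 340 300 260 100 360 250; python3 go.py .4264 -.0364 .0835 -104.44; python3 - <<'E'
from h import *
for n in ("bar_tip","bar_mid","window"):
    for c in("side","top"):
        l=spotter.place_of(c,n)
        if l: print(n,c,np.round(l[0]["location"],1),l[0]["p"],at_z(c,l[0]["location"],.1))
E
```

```text
clock: 13.48
tool_pos: [0.4856, -0.2159, 0.087]
orientation: [-179.4, 0.0, -104.5]
force: [0.8, 0.3, -3.0]
opening: 0.0296
gripper_force: 30.0
clock: 14.1
tool_pos: [0.4261, -0.0336, 0.0844]
orientation: [-179.7, 0.1, -104.2]
force: [0.4, 0.0, -2.0]
opening: 0.03
gripper_force: 30.0
t 14.2 pos [ 0.4269 -0.0352  0.0843] rpy [-1.7967e+02  4.0000e-02 -1.0433e+02] F [-0.2  0.1 -0.3] open 0.03 gf 30.0
shift mm [1.3 0.2 0.8] after-turn axes [1.3 0.1 0.8] turn [-0.0057  0.0007  0.0019]
bar_tip side [330.6 215.7] 0.97 [0.47994152 0.13796183 0.1       ]
bar_tip top [197.7 246.7] 0.71 [0.47263064 0.13160623 0.1       ]
bar_mid side [290.4 162.6] 0.83 [ 0.43389787 -0.03379445  0.1       ]
window side [338.9 220.4] 0.88 [0.47570856 0.15986766 0.1       ]
window top [186.7 243.4] 0.78 [0.48150519 0.16145274 0.1       ]
```

View pics/f1.png

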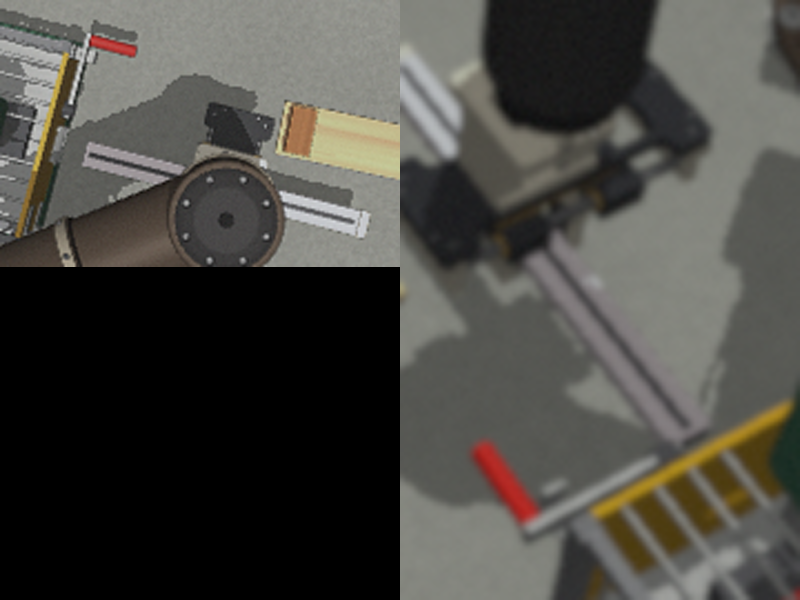

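Top crop: bar tip at (88,155), latch still down, gate at (50,150); side crop: tip (690,430) just outside the gate. Check lateral alignment numerically.

```bash
cat > m.py <<'E'
from h import *
q=np.array([.4788,.1670,-.2520]); c,s=np.cos(q[2]),np.sin(q[2])
loc=lambda P:np.round(1000*np.array([c*(P[0]-q[0])+s*(P[1]-q[1]),-s*(P[0]-q[0])+c*(P[1]-q[1])]),1)
print("tcp",loc(get_obs()["tool_pos"]))
t=eyes.snapshot("top")
for o in spotter.outline_of("top","bar_mid")[:2]:
    m=o["region"].astype(np.uint8);k,lab,st,_=cv2.connectedComponentsWithStats(m)
    for i in range(1,k):
        if st[i,4]<40: continue
        ys,xs=np.where(lab==i);b=cv2.boxPoints(cv2.minAreaRect(np.c_[xs,ys].astype(np.float32)))
        print(round(o["p"],2),st[i,4],[loc(at_z("top",p,.107)).tolist() for p in b])
E
python3 m.py
```

```text
tcp [ 2.000e-01 -2.101e+02]
0.73 438 [[-14.0, -39.2], [16.5, -39.6], [14.3, -155.7], [-16.1, -155.1]]
0.73 402 [[-15.1, -284.9], [14.6, -284.8], [15.5, -390.4], [-14.1, -390.2]]
```

```bash
python3 -m crank '[-0.005,0,0.002,0,0,0.8,0, 0,0,0,-12,0,0,0, 0,0,0,-12,0,0,0, 0,0,0,-6,0,0,0, 0,0,0,0,0,0,0]'; python3 m.py;  python3 go.py .4581 .0866 .0835 -104.44
```

```text
clock: 15.22
tool_pos: [0.4342, -0.006, 0.0833]
orientation: [-180.0, 0.0, -104.5]
force: [0.2, -0.1, -1.9]
opening: 0.0295
gripper_force: 30.0
tcp [-1.000e-01 -1.786e+02]
0.81 443 [[-16.7, -8.5], [14.6, -7.8], [16.5, -118.9], [-14.8, -119.5]]
0.81 492 [[-16.9, -241.0], [14.1, -240.7], [15.9, -359.9], [-15.0, -360.0]]
0.27 256 [[59.9, 42.0], [163.7, -18.5], [134.4, -68.3], [30.9, -7.7]]
t 15.32 pos [ 0.4339 -0.0066  0.0833] rpy [ 1.7999e+02  1.0000e-02 -1.0453e+02] F [-0.5 -0.5 -1.4] open 0.0294 gf 30.0
shift mm [-96.2  -0.1  -0.2] after-turn axes [-96.2  -0.2  -0.2] turn [ 0.0002  0.0002 -0.0015]
```

```bash
python3 -m crank '[0,0,0,-5,0,0,0, 0,0,0,-5,0,0,0, 0,0,0,-5,0,0,0, 0,0,0,0,0,0,0]'; python3 -m crank '[0,0,0,-5,0,0,0, 0,0,0,-5,0,0,0, 0,0,0,0,0,0,0]'; python3 m.py
```

```text
clock: 15.82
tool_pos: [0.4379, 0.0082, 0.0833]
orientation: [-180.0, 0.0, -104.5]
force: [0.1, 0.0, -2.5]
opening: 0.0297
gripper_force: 30.0
clock: 16.2
tool_pos: [0.4405, 0.0179, 0.0833]
orientation: [-180.0, 0.0, -104.5]
force: [0.7, 0.5, -1.3]
opening: 0.0298
gripper_force: 30.0
tcp [ 1.00e-01 -1.54e+02]
0.58 295 [[-16.4, -9.1], [13.8, -7.8], [16.5, -84.9], [-13.6, -86.1]]
0.58 558 [[-16.0, -207.3], [17.0, -207.7], [16.1, -336.4], [-16.7, -335.8]]
```

Tip is ~17 mm inside with no contact force. Continue towards the stop.

```bash
python3 -m crank '[0,0,0,-10,0,0,0, 0,0,0,-10,0,0,0, 0,0,0,-10,0,0,0, 0,0,0,-10,0,0,0, 0,0,0,0,0,0,0]'; python3 -m crank '[0,0,0,-8,0,0,0, 0,0,0,-6,0,0,0, 0,0,0,0,0,0,0]'; python3 -m crank '[0,0,0,-4,0,0,0, 0,0,0,-4,0,0,0, 0,0,0,0,0,0,0]'; python3 go.py .4581 .0866 .0835 -104.44
```

```text
clock: 16.92
tool_pos: [0.4507, 0.0571, 0.0833]
orientation: [-180.0, 0.0, -104.5]
force: [0.4, -0.4, -1.9]
opening: 0.0298
gripper_force: 30.0
clock: 17.3
tool_pos: [0.4541, 0.0702, 0.0834]
orientation: [-180.0, 0.0, -104.5]
force: [-0.2, 0.5, -1.6]
opening: 0.0297
gripper_force: 30.0
clock: 17.68
tool_pos: [0.4554, 0.0771, 0.0831]
orientation: [180.0, -0.1, -104.6]
force: [-0.3, -3.8, -1.3]
opening: 0.0296
gripper_force: 30.0
t 17.68 pos [0.4554 0.0771 0.0831] rpy [ 1.7995e+02 -5.0000e-02 -1.0456e+02] F [-0.3 -3.8 -1.3] open 0.0296 gf 30.0
shift mm [-9.9 -0.2 -0.4] after-turn axes [-9.9 -0.2 -0.4] turn [ 0.0008 -0.001  -0.0021]
```

Spring contact (3.8 N), about 10 mm to go. Push on until the force jumps past 7.5 N.

```bash
python3 -m crank '[0,0,0,-3,0,0,0, 0,0,0,-3,0,0,0, 0,0,0,0,0,0,0]'; python3 -m crank '[0,0,0,-3,0,0,0, 0,0,0,0,0,0,0]'; python3 -m crank '[0,0,0,-1.5,0,0,0, 0,0,0,0,0,0,0]'
```

```text
clock: 18.05
tool_pos: [0.4569, 0.0829, 0.0831]
orientation: [180.0, -0.0, -104.6]
force: [-0.5, -6.1, -0.7]
opening: 0.0296
gripper_force: 30.0
clock: 18.3
tool_pos: [0.4575, 0.0856, 0.0831]
orientation: [179.9, -0.1, -104.6]
force: [-0.1, -6.6, -0.7]
opening: 0.03
gripper_force: 30.0
clock: 18.55
tool_pos: [0.4578, 0.0868, 0.0831]
orientation: [179.9, -0.1, -104.6]
force: [-1.1, -6.9, -0.6]
opening: 0.0296
gripper_force: 30.0
```

```bash
python3 -m crank '[0,0,0,-1.5,0,0,0, 0,0,0,0,0,0,0]'; python3 -m crank '[0,0,0,-1.5,0,0,0, 0,0,0,0,0,0,0]'
```

```text
clock: 18.8
tool_pos: [0.4577, 0.0877, 0.0829]
orientation: [179.9, -0.2, -104.6]
force: [-0.1, -9.3, -1.3]
opening: 0.0298
gripper_force: 30.0
clock: 19.05
tool_pos: [0.4572, 0.0879, 0.0826]
orientation: [179.8, -0.3, -104.6]
force: [-1.4, -14.7, 0.1]
opening: 0.03
gripper_force: 30.0
```

```bash
python3 -m crank '[0,0,0,0,0,0,0, 0,0,0,0,0,0,0, 0,0,0,0,0,0,0]'; python3 d.py fin 160 140 400 300 260 120 380 290; python3 m.py
```

```text
clock: 19.42
tool_pos: [0.4572, 0.0878, 0.0826]
orientation: [179.8, -0.3, -104.6]
force: [-0.1, -14.3, -0.1]
opening: 0.0296
gripper_force: 30.0
tcp [ -1.2 -82.1]
0.79 156 [[16.0, 60.9], [25.5, 24.3], [-8.2, 15.3], [-17.7, 51.8]]
0.79 684 [[-18.5, -116.3], [15.9, -116.5], [14.9, -267.0], [-19.4, -266.5]]
```

View pics/fin.png

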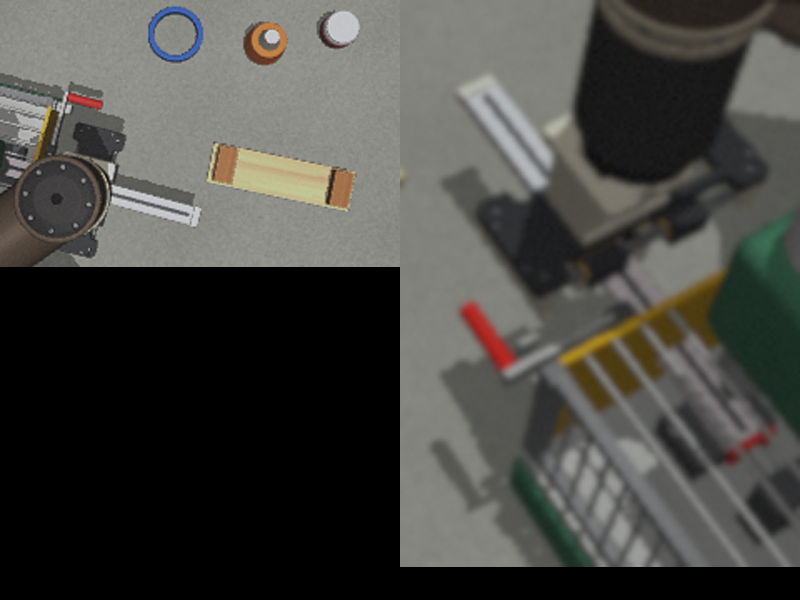

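The bar's tip sits on the red stop (side crop about (740,440)). The knob is unchanged at (467,308)–(508,368), and the bystanders are in place. A steady 14 N confirms the hard end, so I'm handing in.

```bash
python3 -c "
from plant import ctrl
print(ctrl.close_job())"
```

```text
the job is handed in; nothing more can be done
None
```

The job is handed in at about 20 s on the robot's clock: the latch is down in its keeper, and the gripper still holds the hem bar through the window with the spring stop pushed home (a steady 14 N against its 7.5 N). The tape roll, thread cone and tin are where they stood.

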